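# Oil the tile press, flip its safety catch and hold the lever down

### The arm

A 6-joint arm with a two-finger parallel gripper is mounted at the origin on the work surface. World frame = base frame: x ahead of the robot, y to its left, z up, the work surface at z = 0. Lengths are in m, angles in rad, forces in N, time in s.
With the tool pointing down it reaches from about 0.4 to 0.825 m from the base axis. Payload 7 kg.
Tool frame: the origin (TCP) lies on the centre line of the jaws, within the pads' length; the fingertips stand 22 mm ahead of it and the grasp point (between the pads) lies 3 mm ahead of it; z points along the fingers, y is the line along which they close (so a half turn about z gives the same grasp; the last joint's range is limited). The gripper opens to 88 mm and grips with 3 to 60 N. Pads are 19 mm wide; open, the fingers measure 130 mm over their backs; the gripper's body (78 mm by 193 mm) begins 47 mm behind the grasp point.
Start: joints at [1.48, 0.359, 0.012, 0, -1.224, -0.288], TCP at [0.25, 0.627, 0.249] pointing down, gripper open.
Joint ranges: [-3.07, 3.07], [-1.43, 2.12], [-1.02, 1.25], [-3.03, 1.67], [-3.05, -0], [-3.03, 3.03]. Speed limits (rad/s): [2.39, 2.39, 3.01, 3.14, 3.14, 3.14].

### API

Orientations are given as [roll, pitch, yaw] about the fixed x, y, z axes, in that order (R = Rz(yaw) Ry(pitch) Rx(roll)).
In Python, from station import monitor, viewer, order gives the robot as it stands. The module is installed in compiled form; this text tells all that it offers.
- The arm moves only by the tool servo_tool, never from a script. Its argument "targets" is a list of rows, each an object with "angular": the turn, a rotation vector about the tool's x, y, z in degrees, a list of three; "xyz": the shift along the tool's x, y, z in cm, a list of three; "claw": the finger opening in cm, from 0 to 8.76. A call has 1 to 20 rows; each row shifts and turns the commanded pose from where the row before left it, along the tool's axes as they then stand; what a row does not reach is not made up. A row lasts 1/10 s, in which the tool goes at most 50 mm and 8.59 degrees, less where a joint would pass 70% of its speed; a pose out of reach is approached as far as the arm can. A call is refused whole if a number of a shift passes 5 or a number of a turn 8.59, either way. A call with a gripper value outside its range is refused whole. The fingers move at their own pace and stop on an object; "force" is the grip in N (left out, the last holds). Time passes only in rows, so rows that do not move let the fingers close. It gives the time, the measured TCP pose, the force, the opening and the grip force at its end, in the units of the state.
- monitor.get_state(): the state, without advancing time (a new reading comes with each control period).
- viewer.grab_frame(name): name is "scene" or "top" or "wrist"; returns a dict with "color" (480x640x3 uint8, blue, green, red), "fovy" (degrees; the focal length in pixels is half the picture's height over the tangent of half this angle, whatever the lens; pixels are square), "cx", "cy" (the principal point, pixels), "R" (3x3) and "t" (3): a world point X has camera coordinates R X + t. Camera axes: x right, y down, z forward; pixel columns grow to the right and rows downward; lengths in m; the calibration is good to about 2 mm. A picture is of the moment at which its call begins. There is no depth.
- order.job_done(): hands the job in; it is judged then, once.
The state is a dict: "t": time; "q": joint angles; "qd": joint speeds; "joint_efforts": joint torques, N m; "eef_pos": TCP position; "ee_rot": TCP orientation; "force": force on the tool from outside, world axes, zero at the start; "moment": the same for the moment, N m; "width": finger opening in m; "gripper_force": force on a finger pad.
Only numpy, scipy, OpenCV 4.12 (cv2) and the standard library are available. Lean on these libraries where they do the work, as an engineer would, in place of code of your own. Each camera call takes 0.05 s, during which the arm holds its last target. There are 200 camera calls.

### The job

Emboss the wooden tile in the hand lever press: first give the press a shot of oil by pushing the oiler's plunger all the way down to its stop and letting it come up again, then flip the safety catch fully over to the front, clear of the lever, and then pull the lever by its grip all the way to its stop and hold it there. Finish with the gripper's fingers still holding the lever at its stop against its spring, the catch still over, and do not disturb the other things on the bench.

Things in the scene. Friction and masses are not known exactly. Their poses are not given: they have to be found in the camera images.
- press: grey iron hand lever press, bolted down. Origin: on the bench under the lever's pivot, mid-width; +x to its back, +y to the side with lever arm and catch, z up. Base 260 x 150 x 20 mm (x -140 to 120); head block x -100 to 100, y -32 to 32, top 155 mm up; an ear (x -100 to -55, y 32 to 41) rises to 210 mm. The lever drives a round die down on a wooden tile on the base
- lever (a joint): press lever angle, rad: 0 at rest (arm leaning 0.15 rad from upright to the press's +x), grows as it is pulled to the press's -x, stop at 0.70. A spring pushes it back to 0: about 4 N at the grip at rest, 9 N at the stop. The closed catch blocks it within about 0.1 rad
- lever_grip (a point): middle of the lever's wooden grip: a level round bar, 22 mm thick, 112 mm long, along the press's y over the head; the flat steel arm (14 x 10 mm) joins it 57 mm from here towards +y. Moves on a 150 mm circle about lever_pivot in the press's x-z plane; 268 mm up at rest. Free above, and 90 mm below
- lever_pivot (a point): point on the lever's pivot axis (along the press's y), at the same press y as lever_grip; fixed, 120 mm up
- catch (a joint): safety catch angle, rad: 0 to 0.1 at the start (closed: blade points to the press's +x, 0.26 rad below level at 0, its end against the front of the lever arm), grows as it is flipped up and over to the press's -x, stop at 2.50 (well over to the front). Stays where it is put (under 2 N at the pin to move it)
- catch_pin (a point): middle of the catch's finger pin: a level round steel pin, 12 mm thick, sticking out 61 mm along the press's +y from the steel catch blade (8 mm thick, 14 high, 86 long from its hinge); blade face 36 mm from here towards -y. Moves on a 45 mm circle about catch_hinge in the press's x-z plane; 188 mm up when closed. Free above, below and beside
- catch_hinge (a point): point on the catch's hinge axis (along the press's y), at the same press y as catch_pin; fixed, 200 mm up, at press x = -85 mm
- plunger (a joint): how far the oiler's plunger is pressed, m: 0 up, grows downwards, stop at 0.014. Spring return: 3 N at the start, 8 N at the stop
- plunger_top (a point): centre of the top of the oiler's plunger head: a flat steel button 36 mm across, 124 mm above the bench when up, pressed straight down. The oiler is a metal cylinder 66 mm across, its cap 90 mm up, on a 76 x 76 mm foot, bolted to the bench to the left or the right of the press
- glue: white glue bottle with a pointed nozzle, 62 mm across, 140 mm tall, standing; the oiler and this bottle swap sides of the press from start to start; origin: centre of its underside. Not to be disturbed
- mallet: turned wooden carver's mallet standing on its head, 58 mm across, 168 mm tall; origin: centre of its underside. Not to be disturbed
- chisel_a: chisel lying on the bench, 200 mm long, 24 mm wide, 22 mm high, 16 mm blade along its own +x; origin: middle of its length, on the bench. Not to be disturbed
- chisel_b: chisel lying on the bench, 200 mm long, 24 mm wide, 22 mm high, 9 mm blade along its own +x; origin: middle of its length, on the bench. Not to be disturbed
- panel: small carved wooden panel lying flat, 90 x 90 x 15 mm; origin: centre of its underside. Not to be disturbed
- sandblock: cork sanding block, 50 x 85 x 30 mm; origin: centre of its underside. Not to be disturbed
- wax_tin: round metal tin, 70 mm across, 50 mm tall; origin: centre of its underside. Not to be disturbed
There are look-alikes about, which are no part of the job. Leave any blue, purple or red look-alike of the part that bears plunger alone.

How it is judged:
By the outcome, as a careful person would: the job done as asked, in the order asked, and still so for the second after the job is handed in, while the arm keeps its last pose, push and grip.
It also fails if it takes over 62 s, if anything falls off the work surface, if the arm or the gripper's body presses on something with over 40 N, if the wrist force passes 120 N, or if a joint passes its speed limit or range.

## Working session

There is one attempt and no reset: what is moved stays moved. The work goes in short steps, Python scripts to look and compute and a tool call to move; the robot and the scene stay as the last step left them, time stands still between calls to the robot, and variables do not carry over. Pictures are saved under pics/ and viewed, at most 10 in all, crops included, and the job is handed in when it is done.

Besides the shell and the picture viewer there is one more tool, called in YAML: its name, and indented under it one key for each argument. servo_tool: Moves the arm, as the interface text tells. Its arguments: {"type":"object","properties":{"targets":{"type":"array"},"force":{"type":"number"}},"required":["targets"]}

```bash
mkdir -p pics
python3 - <<'E'
from station import monitor, viewer
import cv2,pickle
d={}
for n in ("scene","top"):
    f=viewer.grab_frame(n); d[n]=f; cv2.imwrite(f"pics/{n}1.png",f["color"]); print(n,f["fovy"],f["cx"],f["cy"],f["R"],f["t"])
pickle.dump(d,open("f1.pkl","wb"))
s=monitor.get_state(); print(s)
E
```

```text
scene 52.13836746779678 316.74310461697587 235.1694833519909 [[ 0.78941474  0.61346783  0.02194516]
 [ 0.35435272 -0.42620906 -0.83233406]
 [-0.50125694  0.6648331  -0.55383971]] [-0.38050562 -0.0761594   1.48345975]
top 49.655864151035786 321.4462546778996 228.17316860464882 [[ 0.01937585 -0.99970419  0.01470068]
 [-0.99383271 -0.02086356 -0.10890944]
 [ 0.10918393 -0.0124998  -0.99394297]] [-0.07262045  0.52515829  1.46531244]
{'t': 0.1, 'q': array([ 1.48006254e+00,  3.59323697e-01,  1.11660739e-02, -3.04986190e-04,
       -1.22412455e+00, -2.88116886e-01]), 'qd': array([ 0.00125216, -0.00108288,  0.00198978,  0.00036086,  0.00082558,
       -0.00089617]), 'joint_efforts': array([-1.31422610e-03, -5.84162700e+01,  2.93751615e+01,  7.01537937e+00,
        1.01529653e-02, -5.36487744e-05]), 'eef_pos': array([0.24951396, 0.62675355, 0.24771834]), 'ee_rot': array([ 3.14008658e+00, -1.47332256e-04, -3.78954398e-01]), 'force': array([ 0.21292888, -0.13399074,  0.6766561 ]), 'moment': array([ 0.00483176, -0.02505835,  0.03301904]), 'gripper_force': 0.0, 'width': 0.08759787797384215}
```

View pics/scene1.png

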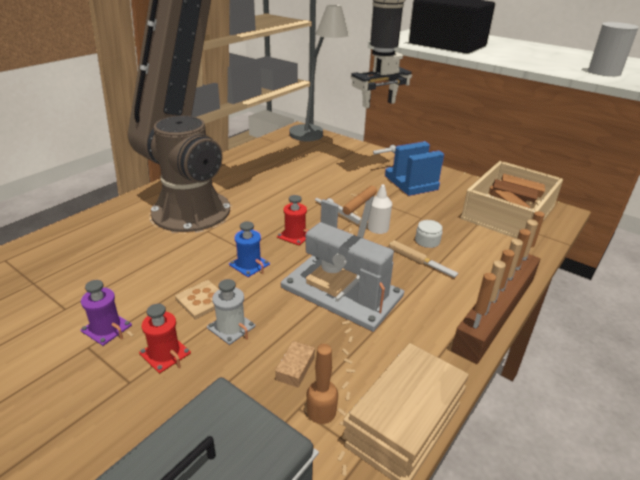

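View pics/top1.png

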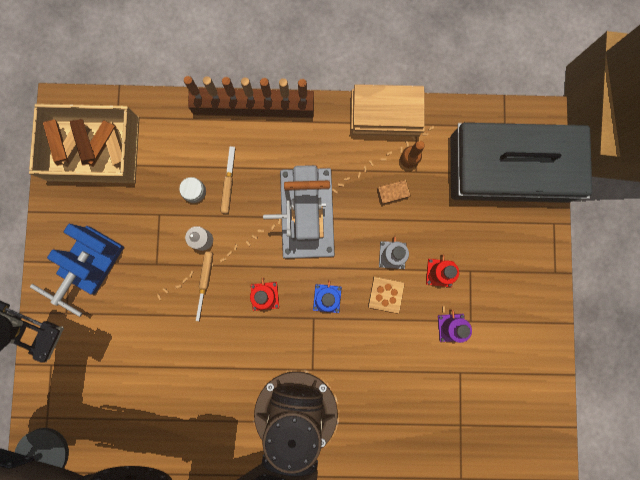

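The scene image shows the press at about (345,265) and the grey oiler at (229,310). The top image shows the press base at (280-335,168-260), the grip at (307,184), the pin at (275,217), the glue at (198,238) and the grey oiler at (395,253).

Candidates for the oiler in the top view: grey (395,253), red (263,296), red (443,271), blue (328,298) and purple (455,328). The grey one is bare metal, stands beside the press and is opposite the glue, so it fits. I'll confirm it in an enlarged crop.

Run:
```python
import pickle,cv2,numpy as np
d=pickle.load(open("f1.pkl","rb"))
a=d["top"]["color"][155:275,255:415]; b=d["scene"]["color"][180:345,200:420]
A=cv2.resize(a,(800,600),interpolation=cv2.INTER_CUBIC)
B=cv2.resize(b,(800,600),interpolation=cv2.INTER_CUBIC)
cv2.imwrite("pics/ctop.png",A);cv2.imwrite("pics/cscene.png",B)
```

```text
(no output)
```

View pics/ctop.png

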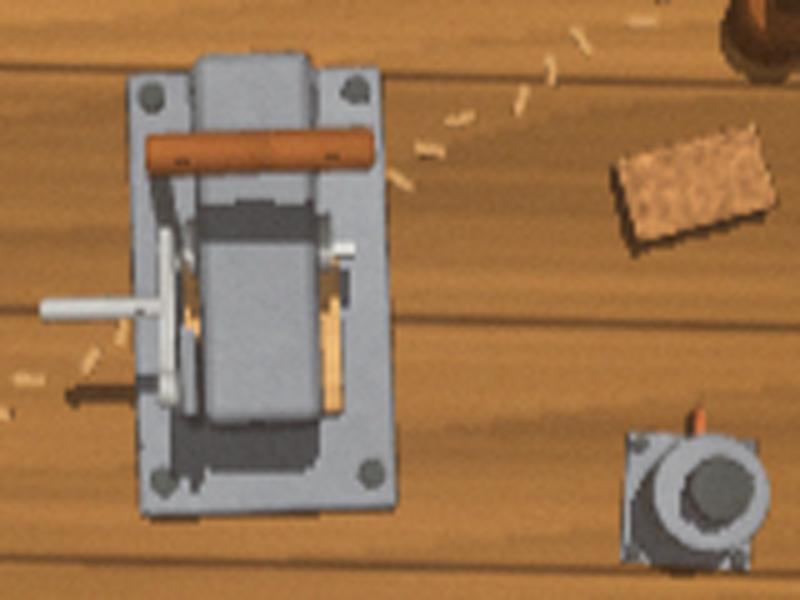

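View pics/cscene.png

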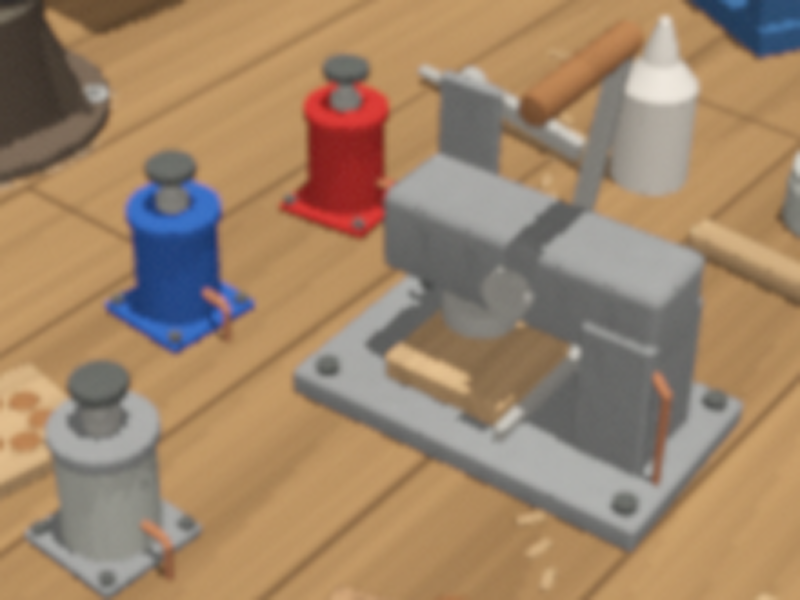

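The crops confirm the bare grey metal oiler: its button is at crop (721,488) in the top view and (98,378) in the scene view. They also show the press base corners, the grip ends (147,153)/(375,147) and the pin tip (42,310).

```bash
cat > h.py <<'E'
import numpy as np,pickle
from scipy.optimize import least_squares
from scipy.spatial.transform import Rotation as Ro
def proj(f,X):
    c=f["R"]@np.array(X)+f["t"]; F=240/np.tan(np.radians(f["fovy"])/2)
    return np.array([f["cx"]+F*c[0]/c[2],f["cy"]+F*c[1]/c[2]])
def P(p,X):  # press -> world
    c,s=np.cos(p[2]),np.sin(p[2]); return np.array([p[0]+c*X[0]-s*X[1],p[1]+s*X[0]+c*X[1],X[2]])
E
python3 - <<'E'
from h import *
d=pickle.load(open("f1.pkl","rb"))
T=lambda u,v:(np.array([u,v])+.5)/5-.5+[255,155]
S=lambda u,v:(np.array([u,v])+.5)/(800/220)-.5+[200,180]
def res(p):
    gy,py=p[3],p[4]; ga=.15-p[5]; ca=-.26+p[6]; r=[]
    g=lambda y:(.15*np.sin(ga),y,.12+.15*np.cos(ga))
    c=lambda y:(-.085+.045*np.cos(ca),y,.2+.045*np.sin(ca))
    for n,X,uv in [("top",(.12,.075,.02),T(130,75)),("top",(.12,-.075,.02),T(379,69)),("top",(-.14,-.075,.01),T(397,510)),("top",(-.14,.075,.01),T(142,515)),
      ("scene",(-.14,-.075,.02),S(296,377)),("scene",(.12,-.075,.02),S(632,533)),("scene",(.12,.075,.02),S(740,407)),
      ("top",g(gy+.056),T(147,153)),("top",g(gy-.056),T(375,147)),("scene",g(gy-.056),S(537,104)),("scene",g(gy+.056),S(630,40)),
      ("top",c(py+.025),T(42,310)),("scene",c(py+.025),S(427,74)),("top",c(py-.036),T(160,308))]:
        r+=list(proj(d[n],P(p,X))-uv)
    return np.array(r)
s=least_squares(res,[.62,0,0,0,.08,0,.05],loss='soft_l1'); print(s.x.round(4)); print(res(s.x).reshape(-1,2).round(1))
o=least_squares(lambda p:np.r_[proj(d["top"],p)-T(721,488),proj(d["scene"],p)-S(98,380)],[.5,-.2,.124]);print(o.x.round(4),o.fun.round(2))
o=least_squares(lambda p:np.r_[proj(d["top"],[*p,.124])-T(721,488),proj(d["scene"],[*p,.124])-S(98,380)],[.5,-.2]);print(o.x.round(4),o.fun.round(2))
p=s.x
for n,X in dict(pivot=(0,p[3],.12),grip=(.15*np.sin(.15),p[3],.12+.15*np.cos(.15)),hinge=(-.085,p[4],.2),pin=(-.085+.045*np.cos(p[6]-.26),p[4],.2+.045*np.sin(p[6]-.26))).items(): print(n,P(p,X).round(4))
E
```

```text
[ 0.5822 -0.0203  0.054  -0.0022  0.0881 -0.0115  0.0369]
[[-0.  -0.1]
 [ 1.3 -0.4]
 [ 0.8  0. ]
 [ 0.1  0.8]
 [-2.  -2.8]
 [ 0.2 -0.7]
 [ 1.5 -2.2]
 [-0.2  0.1]
 [ 0.1 -0.1]
 [-0.9  1.6]
 [ 1.  -2.1]
 [ 0.2  0.2]
 [42.2  0.3]
 [ 0.3 -0.1]]
[ 0.4552 -0.2712  0.1203] [ 0.19  0.19  0.2  -0.  ]
[ 0.4565 -0.2722] [ 0.77 -0.36  0.15 -0.95]
pivot [ 0.5823 -0.0225  0.12  ]
grip [ 0.6047 -0.0213  0.2683]
hinge [0.4926 0.0631 0.2   ]
pin [0.5364 0.0655 0.19  ]
```

servo_tool:
  targets:
    - {"angular": [0,0,8.15],"xyz": [0,0,-1.9],"claw": 0}
    - {"angular": [0,0,8.15],"xyz": [0,0,-1.9],"claw": 0}
    - {"angular": [0,0,8.15],"xyz": [0,0,-1.9],"claw": 0}
    - {"angular": [0,0,8.15],"xyz": [0,0,-1.9],"claw": 0}
    - {"angular": [0,0,8.15],"xyz": [0,0,-1.9],"claw": 0}
    - {"angular": [0,0,8.15],"xyz": [0,0,-1.9],"claw": 0}
    - {"angular": [0,0,8.15],"xyz": [0,0,-1.9],"claw": 0}
    - {"angular": [0,0,8.15],"xyz": [0,0,-1.9],"claw": 0}
    - {"angular": [0,0,0],"xyz": [3.9,-2.1,0],"claw": 0}
    - {"angular": [0,0,0],"xyz": [3.9,-2.1,0],"claw": 0}
    - {"angular": [0,0,0],"xyz": [3.9,-2.1,0],"claw": 0}
    - {"angular": [0,0,0],"xyz": [3.9,-2.1,0],"claw": 0}
    - {"angular": [0,0,0],"xyz": [3.9,-2.1,0],"claw": 0}
    - {"angular": [0,0,0],"xyz": [3.9,-2.1,0],"claw": 0}
    - {"angular": [0,0,0],"xyz": [3.9,-2.1,0],"claw": 0}
    - {"angular": [0,0,0],"xyz": [3.9,-2.1,0],"claw": 0}
    - {"angular": [0,0,0],"xyz": [3.9,-2.1,0],"claw": 0}
    - {"angular": [0,0,0],"xyz": [3.9,-2.1,0],"claw": 0}
  force: 20

```text
t: 1.9
eef_pos: [0.4808, 0.2473, 0.4004]
ee_rot: [3.141, 0.0, -1.517]
force: [1.1, 0.5, 0.1]
width: 0.0005
gripper_force: 0.0
```

servo_tool:
  targets:
    - {"angular": [0,0,0],"xyz": [3.98,0.41,0],"claw": 0}
    - {"angular": [0,0,0],"xyz": [3.98,0.41,0],"claw": 0}
    - {"angular": [0,0,0],"xyz": [3.98,0.41,0],"claw": 0}
    - {"angular": [0,0,0],"xyz": [3.98,0.41,0],"claw": 0}
    - {"angular": [0,0,0],"xyz": [3.98,0.41,0],"claw": 0}
    - {"angular": [0,0,0],"xyz": [3.98,0.41,0],"claw": 0}
    - {"angular": [0,0,0],"xyz": [3.98,0.41,0],"claw": 0}
    - {"angular": [0,0,0],"xyz": [3.98,0.41,0],"claw": 0}
    - {"angular": [0,0,0],"xyz": [3.98,0.41,0],"claw": 0}
    - {"angular": [0,0,0],"xyz": [3.98,0.41,0],"claw": 0}
    - {"angular": [0,0,0],"xyz": [3.98,0.41,0],"claw": 0}
    - {"angular": [0,0,0],"xyz": [3.98,0.41,0],"claw": 0}
    - {"angular": [0,0,0],"xyz": [3.98,0.41,0],"claw": 0}
    - {"angular": [0,0,0],"xyz": [0,0,4],"claw": 0}
    - {"angular": [0,0,0],"xyz": [0,0,4],"claw": 0}
    - {"angular": [0,0,0],"xyz": [0,0,4],"claw": 0}
    - {"angular": [0,0,0],"xyz": [0,0,4],"claw": 0}
    - {"angular": [0,0,0],"xyz": [0,0,4],"claw": 0}
    - {"angular": [0,0,0],"xyz": [0,0,2.5],"claw": 0}
    - {"angular": [0,0,0],"xyz": [0,0,0],"claw": 0}

```text
t: 3.9
eef_pos: [0.4525, -0.2698, 0.1718]
ee_rot: [3.134, 0.003, -1.518]
force: [-0.3, -0.1, 0.4]
width: 0.0006
gripper_force: 0.0
```

Run:
```python
from station import monitor, viewer
import cv2,pickle,numpy as np
s=monitor.get_state(); print(s["eef_pos"].round(4),s["force"].round(1),s["q"].round(2))
a=viewer.grab_frame("top")["color"]; b=viewer.grab_frame("scene")["color"]
A=cv2.resize(a[200:300,340:460],(400,333),interpolation=cv2.INTER_CUBIC)
B=cv2.resize(b[220:345,160:310],(400,333),interpolation=cv2.INTER_CUBIC)
cv2.imwrite("pics/o.png",np.hstack([A,B]))
```

```text
[ 0.4525 -0.2698  0.1718] [-0.3 -0.1  0.4] [-0.17  0.19 -0.41 -0.   -0.98  0.22]
```

View pics/o.png

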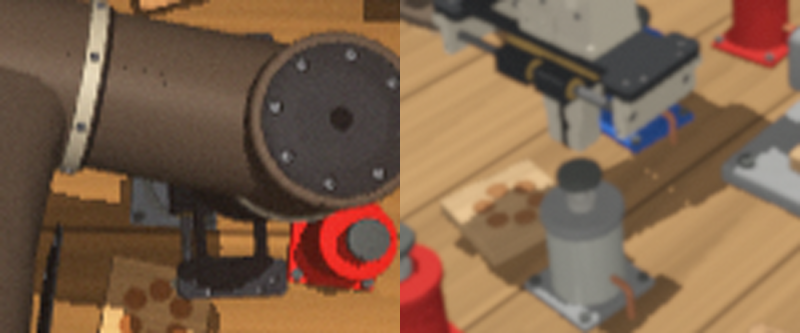

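The right half shows the closed fingertips at about (578,140), directly over the grey oiler's button at (580,170).

servo_tool:
  targets:
    - {"angular": [0,0,0],"xyz": [0,-0.2,1],"claw": 0}
    - {"angular": [0,0,0],"xyz": [0,-0.2,1],"claw": 0}
    - {"angular": [0,0,0],"xyz": [0,0,0.5],"claw": 0}
    - {"angular": [0,0,0],"xyz": [0,0,0.5],"claw": 0}
    - {"angular": [0,0,0],"xyz": [0,0,0.3],"claw": 0}
    - {"angular": [0,0,0],"xyz": [0,0,0.3],"claw": 0}
    - {"angular": [0,0,0],"xyz": [0,0,0],"claw": 0}

```text
t: 4.7
eef_pos: [0.4592, -0.2703, 0.1397]
ee_rot: [-3.141, -0.0, -1.517]
force: [-1.2, 1.5, 5.7]
width: 0.0003
gripper_force: 2.5
```

servo_tool:
  targets:
    - {"angular": [0,0,0],"xyz": [0,0,0.3],"claw": 0}
    - {"angular": [0,0,0],"xyz": [0,0,0.3],"claw": 0}
    - {"angular": [0,0,0],"xyz": [0,0,0.2],"claw": 0}
    - {"angular": [0,0,0],"xyz": [0,0,0],"claw": 0}
    - {"angular": [0,0,0],"xyz": [0,0,0],"claw": 0}

```text
t: 5.2
eef_pos: [0.4593, -0.2703, 0.1323]
ee_rot: [-3.141, -0.0, -1.517]
force: [-2.8, 2.6, 7.3]
width: 0.0002
gripper_force: 3.8
```

servo_tool:
  targets:
    - {"angular": [0,0,0],"xyz": [0,0,0.15],"claw": 0}
    - {"angular": [0,0,0],"xyz": [0,0,0.15],"claw": 0}
    - {"angular": [0,0,0],"xyz": [0,0,0],"claw": 0}
    - {"angular": [0,0,0],"xyz": [0,0,0],"claw": 0}

```text
t: 5.6
eef_pos: [0.4595, -0.2705, 0.1319]
ee_rot: [-3.14, -0.001, -1.516]
force: [-9.3, 8.9, 31.3]
width: 0.0005
gripper_force: 15.6
```

The force jumped to 31 N at 14 mm of travel, so the plunger is at its stop. Next I release it and move over towards the catch.

servo_tool:
  targets:
    - {"angular": [0,0,0],"xyz": [0,0,-1],"claw": 0}
    - {"angular": [0,0,0],"xyz": [0,0,-2],"claw": 0}
    - {"angular": [0,0,0],"xyz": [0,0,-4],"claw": 0}
    - {"angular": [0,0,0],"xyz": [0,0,-4],"claw": 0}
    - {"angular": [0,0,0],"xyz": [0,0,-4],"claw": 0}
    - {"angular": [0,0,0],"xyz": [0,0,-4],"claw": 0}
    - {"angular": [0,0,0],"xyz": [0,0,-4.5],"claw": 0}
    - {"angular": [0,0,0],"xyz": [-3.9,-0.54,0],"claw": 0}
    - {"angular": [0,0,0],"xyz": [-3.9,-0.54,0],"claw": 0}
    - {"angular": [0,0,0],"xyz": [-3.9,-0.54,0],"claw": 0}
    - {"angular": [0,0,0],"xyz": [-3.9,-0.54,0],"claw": 0}
    - {"angular": [0,0,0],"xyz": [-3.9,-0.54,0],"claw": 0}
    - {"angular": [0,0,0],"xyz": [-3.9,-0.54,0],"claw": 0}
    - {"angular": [0,0,0],"xyz": [-3.9,-0.54,0],"claw": 0}
    - {"angular": [0,0,0],"xyz": [-3.9,-0.54,0],"claw": 0}
    - {"angular": [0,0,0],"xyz": [-3.9,-0.54,0],"claw": 0}
    - {"angular": [0,0,0],"xyz": [-3.9,-0.54,0],"claw": 0}
    - {"angular": [0,0,0],"xyz": [-3.9,-0.54,0],"claw": 0}
    - {"angular": [0,0,0],"xyz": [-3.9,-0.54,0],"claw": 0}

```text
t: 7.5
eef_pos: [0.4983, 0.2022, 0.3636]
ee_rot: [-3.141, 0.0, -1.517]
force: [0.3, -0.6, -0.5]
width: 0.0007
gripper_force: 0.0
```

servo_tool:
  targets:
    - {"angular": [0,7.5,0],"xyz": [0,0,0],"claw": 5}
    - {"angular": [0,7.5,0],"xyz": [0,0,0],"claw": 5}
    - {"angular": [0,7.5,0],"xyz": [0,0,0],"claw": 5}
    - {"angular": [0,7.5,0],"xyz": [0,0,0],"claw": 5}
    - {"angular": [0,0,0],"xyz": [0,0,0],"claw": 5}
    - {"angular": [0,0,0],"xyz": [0,0,0],"claw": 5}

```text
t: 8.1
eef_pos: [0.4984, 0.2013, 0.3624]
ee_rot: [3.14, -0.524, -1.515]
force: [0.2, -0.6, 0.5]
width: 0.043
gripper_force: 0.0
```

Run:
```python
from station import monitor, viewer
import cv2,pickle,numpy as np
from scipy.spatial.transform import Rotation as Ro
s=monitor.get_state(); p=s["eef_pos"]; print(s["t"],p.round(4),s["ee_rot"].round(3),s["force"].round(1),s["q"].round(2),s["width"])
R=Ro.from_euler("xyz",s["ee_rot"]).as_matrix()
g=np.array([.5359,.0755,.190]); T=g-.103*R[:,2]; print("tool-frame delta to pregrasp cm",(R.T@(T-p)*100).round(2))
f=viewer.grab_frame("wrist"); pickle.dump(f,open("w.pkl","wb")); cv2.imwrite("pics/w1.png",f["color"])
```

```text
8.1 [0.4984 0.2013 0.3624] [ 3.14  -0.524 -1.515] [ 0.2 -0.6  0.5] [ 0.96  0.23 -0.14  0.31 -1.62 -0.95] 0.04296501281361909
tool-frame delta to pregrasp cm [ 2.43 -3.08 11.01]
```

View pics/w1.png

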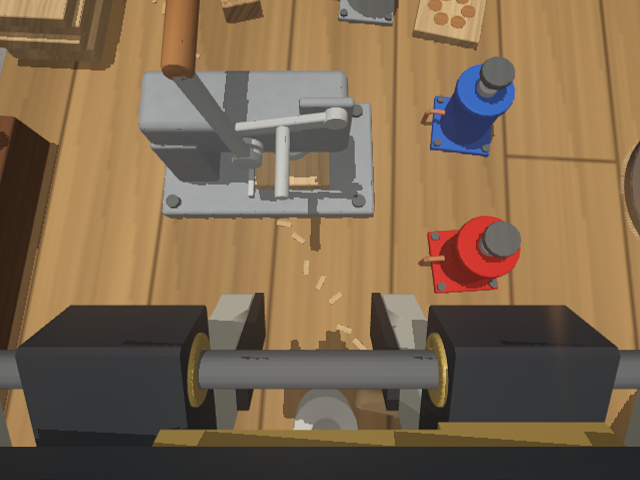

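The wrist view shows the pin from (283,127) to its tip at (282,193), the catch hinge at about (337,118) and the grip's end at (178,72). I'll check the fit against these.

Run:
```python
from h import *
w=pickle.load(open("w.pkl","rb")); d=pickle.load(open("f1.pkl","rb"))["top"]
p=[.5822,-.0203,.054]
for n,X in dict(tip=(-.0411,.1131,.19),base=(-.0411,.0521,.19),hinge=(-.085,.054,.2),gripend=(.0224,.0538,.2683)).items(): print(n,proj(w,P(p,X)).round(1))
T=lambda u,v:(np.array([u,v])+.5)/5-.5+[255,155]
def tri(uw,ut,x0): 
    o=least_squares(lambda X:np.r_[proj(w,X)-uw,proj(d,X)-ut],x0); return o.x.round(4),o.fun.round(1)
print("tip",tri((282,194),T(42,310),[.53,.09,.19]),P(p,(-.0411,.1131,.19)))
```

```text
tip [278.6 196.4]
base [280.2 127.1]
hinge [333.  123.5]
gripend [174.   72.6]
tip (array([0.5321, 0.0903, 0.1964]), array([-0.3, -0. , -0.1,  1.1])) [0.53505548 0.09041682 0.19      ]
```

servo_tool:
  targets:
    - {"angular": [0,0,0],"xyz": [0.6,-0.72,2.75],"claw": 5}
    - {"angular": [0,0,0],"xyz": [0.6,-0.72,2.75],"claw": 5}
    - {"angular": [0,0,0],"xyz": [0.6,-0.72,2.75],"claw": 5}
    - {"angular": [0,0,0],"xyz": [0.6,-0.72,2.75],"claw": 5}
    - {"angular": [0,0,0],"xyz": [0,0,2],"claw": 5}
    - {"angular": [0,0,0],"xyz": [0,0,2],"claw": 5}
    - {"angular": [0,0,0],"xyz": [0,0,2],"claw": 5}
    - {"angular": [0,0,0],"xyz": [0,0,2],"claw": 5}
    - {"angular": [0,0,0],"xyz": [0,0,1.9],"claw": 5}
    - {"angular": [0,0,0],"xyz": [0,0,0],"claw": 5}

```text
t: 9.15
eef_pos: [0.5332, 0.0748, 0.194]
ee_rot: [3.14, -0.523, -1.519]
force: [0.5, -0.0, 0.6]
width: 0.0502
gripper_force: 0.0
```

Run:
```python
from station import monitor, viewer
import cv2
s=monitor.get_state(); print(s["t"],s["eef_pos"].round(4),s["ee_rot"].round(3),s["force"].round(1))
f=viewer.grab_frame("wrist"); cv2.imwrite("pics/w2.png",f["color"][200:480,160:480])
```

```text
9.15 [0.5332 0.0748 0.194 ] [ 3.14  -0.523 -1.519] [ 0.5 -0.   0.6]
```

View pics/w2.png

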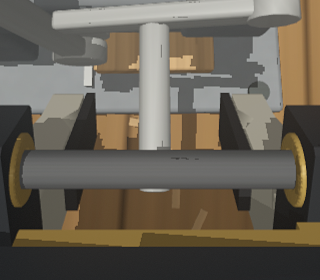

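The pin (crop x≈153) lies between the two fingers (≈94 and 220). Closing gently.

servo_tool:
  targets:
    - {"angular": [0,0,0],"xyz": [0,0,0],"claw": 0.8}
    - {"angular": [0,0,0],"xyz": [0,0,0],"claw": 0.8}
    - {"angular": [0,0,0],"xyz": [0,0,0],"claw": 0.8}
    - {"angular": [0,0,0],"xyz": [0,0,0],"claw": 0.8}
    - {"angular": [0,0,0],"xyz": [0,0,0],"claw": 0.8}
    - {"angular": [0,0,0],"xyz": [0,0,0],"claw": 0.8}
  force: 8

```text
t: 9.8
eef_pos: [0.5342, 0.0772, 0.1946]
ee_rot: [-3.141, -0.523, -1.516]
force: [1.6, 0.8, -0.7]
width: 0.0117
gripper_force: 8.0
```

Run:
```python
from station import monitor
import numpy as np
from scipy.spatial.transform import Rotation as Ro
s=monitor.get_state(); print(s["eef_pos"].round(4),s["force"].round(1),s["moment"].round(2),s["width"],s["gripper_force"])
R=Ro.from_euler("xyz",s["ee_rot"]).as_matrix(); c,sn=np.cos(.054),np.sin(.054)
def off(a): return np.array([c*.045*np.cos(a),sn*.045*np.cos(a),.045*np.sin(a)])
a=np.linspace(-.22,2.30,17); 
o=np.array([R.T@off(x) for x in a])*100; print(np.c_[a[1:],np.diff(o,axis=0)].round(2))
```

```text
[0.5342 0.0772 0.1946] [ 1.6  0.8 -0.7] [ 1.73 -0.1   0.18] 0.011676680265543495 8.001525700092316
[[-0.06  0.35 -0.1  -0.61]
 [ 0.1   0.35  0.01 -0.61]
 [ 0.25  0.35  0.12 -0.6 ]
 [ 0.41  0.33  0.23 -0.58]
 [ 0.57  0.31  0.33 -0.54]
 [ 0.73  0.28  0.43 -0.49]
 [ 0.88  0.25  0.51 -0.43]
 [ 1.04  0.2   0.58 -0.35]
 [ 1.2   0.15  0.64 -0.27]
 [ 1.36  0.1   0.68 -0.18]
 [ 1.51  0.05  0.7  -0.08]
 [ 1.67 -0.01  0.71  0.01]
 [ 1.83 -0.06  0.7   0.11]
 [ 1.98 -0.12  0.67  0.2 ]
 [ 2.14 -0.17  0.62  0.29]
 [ 2.3  -0.21  0.56  0.37]]
```

servo_tool:
  targets:
    - {"angular": [0,0,0],"xyz": [0.35,-0.1,-0.61],"claw": 0.8}
    - {"angular": [0,0,0],"xyz": [0.35,0.01,-0.61],"claw": 0.8}
    - {"angular": [0,0,0],"xyz": [0.35,0.12,-0.6],"claw": 0.8}
    - {"angular": [0,0,0],"xyz": [0.33,0.23,-0.58],"claw": 0.8}
    - {"angular": [0,0,0],"xyz": [0.31,0.33,-0.54],"claw": 0.8}
    - {"angular": [0,0,0],"xyz": [0.28,0.43,-0.49],"claw": 0.8}
    - {"angular": [0,0,0],"xyz": [0.25,0.51,-0.43],"claw": 0.8}
    - {"angular": [0,0,0],"xyz": [0.2,0.58,-0.35],"claw": 0.8}
    - {"angular": [0,0,0],"xyz": [0,0,0],"claw": 0.8}

```text
t: 10.7
eef_pos: [0.5155, 0.0768, 0.2474]
ee_rot: [-3.133, -0.523, -1.518]
force: [7.2, 0.0, 11.7]
width: 0.0118
gripper_force: 8.0
```

servo_tool:
  targets:
    - {"angular": [0,0,0],"xyz": [0.22,0.57,-0.37],"claw": 0.8}
    - {"angular": [0,0,0],"xyz": [0.17,0.65,-0.28],"claw": 0.8}
    - {"angular": [0,0,0],"xyz": [0.05,0.7,-0.08],"claw": 0.8}
    - {"angular": [0,0,0],"xyz": [-0.01,0.71,0.01],"claw": 0.8}
    - {"angular": [0,0,0],"xyz": [0,0,0],"claw": 0.8}

```text
t: 11.2
eef_pos: [0.4864, 0.075, 0.2527]
ee_rot: [-3.14, -0.522, -1.517]
force: [-2.2, 5.8, 8.5]
width: 0.0114
gripper_force: 8.0
```

servo_tool:
  targets:
    - {"angular": [0,0,0],"xyz": [0,0.7,0.02],"claw": 0.8}
    - {"angular": [0,0,0],"xyz": [-0.1,0.67,0.17],"claw": 0.8}
    - {"angular": [0,0,0],"xyz": [-0.17,0.62,0.29],"claw": 0.8}
    - {"angular": [0,0,0],"xyz": [-0.21,0.56,0.37],"claw": 0.8}
    - {"angular": [0,0,0],"xyz": [0,0,0],"claw": 0.8}
    - {"angular": [0,0,0],"xyz": [0,0,0],"claw": 0.8}

```text
t: 11.8
eef_pos: [0.4623, 0.0733, 0.2422]
ee_rot: [-3.139, -0.524, -1.516]
force: [9.9, 1.5, 1.1]
width: 0.0116
gripper_force: 8.0
```

servo_tool:
  targets:
    - {"angular": [0,0,0],"xyz": [-0.08,0.2,0.14],"claw": 0.8}
    - {"angular": [0,0,0],"xyz": [-0.08,0.2,0.14],"claw": 0.8}
    - {"angular": [0,0,0],"xyz": [0,0,0],"claw": 0.8}
    - {"angular": [0,0,0],"xyz": [0,0,0],"claw": 0.8}

```text
t: 12.2
eef_pos: [0.4603, 0.0737, 0.2408]
ee_rot: [-3.134, -0.524, -1.517]
force: [16.0, -1.1, 10.0]
width: 0.0152
gripper_force: 8.0
```

Run:
```python
from station import monitor, viewer
import cv2,numpy as np
s=monitor.get_state(); print(s["t"],s["eef_pos"].round(4),s["force"].round(1))
f=viewer.grab_frame("wrist")["color"]; b=viewer.grab_frame("scene")["color"]
cv2.imwrite("pics/c3.png",np.hstack([cv2.resize(f,(400,300)),cv2.resize(b[150:330,230:470],(400,300),interpolation=cv2.INTER_CUBIC)]))
```

```text
12.2 [0.4603 0.0737 0.2408] [16.  -1.1 10. ]
```

View pics/c3.png

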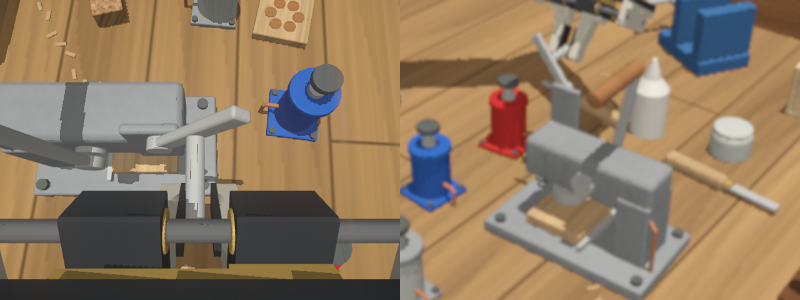

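The catch is over at its stop: the blade points forward and the force rises against it. Next I release it, retreat and go above the grip.

servo_tool:
  targets:
    - {"angular": [0,0,0],"xyz": [0,0,0],"claw": 3.5}
    - {"angular": [0,0,0],"xyz": [0,0,0],"claw": 3.5}
    - {"angular": [0,0,0],"xyz": [0,0,0],"claw": 3.5}
    - {"angular": [0,0,0],"xyz": [0,0,-2],"claw": 3.5}
    - {"angular": [0,0,0],"xyz": [0,0,-2],"claw": 3.5}
    - {"angular": [0,0,0],"xyz": [0,0,-4],"claw": 6}
    - {"angular": [0,0,0],"xyz": [0,0,-4],"claw": 6}
    - {"angular": [0,-7.5,0],"xyz": [0,0,0],"claw": 6}
    - {"angular": [0,-7.5,0],"xyz": [0,0,0],"claw": 6}
    - {"angular": [0,-7.5,0],"xyz": [0,0,0],"claw": 6}
    - {"angular": [0,-7.5,0],"xyz": [0,0,-1.5],"claw": 6}
    - {"angular": [0,0,0],"xyz": [3.5,-2.7,-0.2],"claw": 6}
    - {"angular": [0,0,0],"xyz": [3.5,-2.7,-0.2],"claw": 6}
    - {"angular": [0,0,0],"xyz": [3.5,-2.7,-0.2],"claw": 6}
    - {"angular": [0,0,0],"xyz": [3.5,-2.7,-0.2],"claw": 6}
    - {"angular": [0,0,0],"xyz": [3.5,-2.7,-0.2],"claw": 6}
    - {"angular": [0,0,0],"xyz": [0,0,0],"claw": 6}

```text
t: 14.0
eef_pos: [0.5993, -0.0363, 0.3645]
ee_rot: [3.136, -0.001, -1.521]
force: [-0.1, -0.0, -0.2]
width: 0.0604
gripper_force: 0.0
```

Run:
```python
from station import monitor, viewer
import cv2,numpy as np
from h import *
s=monitor.get_state(); p=s["eef_pos"]; print(s["t"],p.round(4),s["ee_rot"].round(3),s["force"].round(1),s["width"])
R=Ro.from_euler("xyz",s["ee_rot"]).as_matrix()
print("delta cm",(R.T@(np.array([.603,-.034,.2705])-p)*100).round(2))
f=viewer.grab_frame("wrist"); cv2.imwrite("pics/l1.png",f["color"])
for X in [(.0224,.0538,.2683),(.0224,-.058,.2683),(-.113,.085,.235)]: print(proj(f,P([.5822,-.0203,.054],X)).round(0))
```

```text
14.0 [ 0.5993 -0.0363  0.3645] [ 3.136e+00 -1.000e-03 -1.521e+00] [-0.1 -0.  -0.2] 0.060372298008704556
delta cm [-0.22 -0.43  9.39]
[306. 363.]
[304. 184.]
[496. 373.]
```

View pics/l1.png

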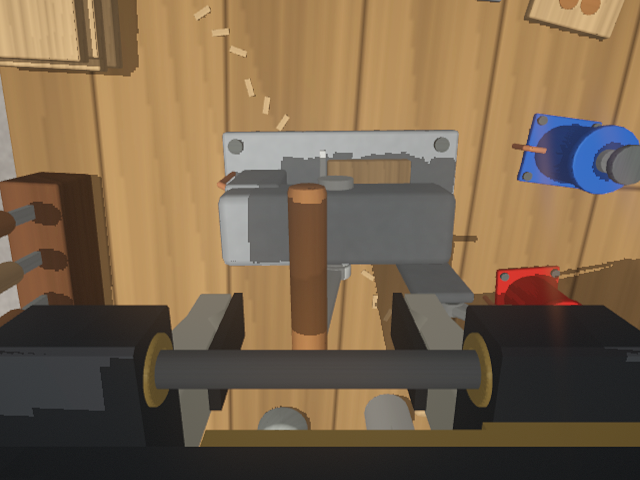

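The grip bar is seen at x≈308, between the fingers (243 and 393), matching the prediction (304-306). Descending and closing.

servo_tool:
  targets:
    - {"angular": [0,0,0],"xyz": [-0.05,-0.1,2.5],"claw": 6}
    - {"angular": [0,0,0],"xyz": [-0.05,-0.1,2.5],"claw": 6}
    - {"angular": [0,0,0],"xyz": [-0.05,-0.1,2.4],"claw": 6}
    - {"angular": [0,0,0],"xyz": [-0.05,0,2],"claw": 6}
    - {"angular": [0,0,0],"xyz": [0,0,0],"claw": 6}
    - {"angular": [0,0,0],"xyz": [0,0,0],"claw": 1.5}
    - {"angular": [0,0,0],"xyz": [0,0,0],"claw": 1.5}
    - {"angular": [0,0,0],"xyz": [0,0,0],"claw": 1.5}
    - {"angular": [0,0,0],"xyz": [0,0,0],"claw": 1.5}
    - {"angular": [0,0,0],"xyz": [0,0,0],"claw": 1.5}
    - {"angular": [0,0,0],"xyz": [0,0,0],"claw": 1.5}
    - {"angular": [0,0,0],"xyz": [0,0,0],"claw": 1.5}
  force: 25

```text
t: 15.25
eef_pos: [0.6023, -0.0306, 0.2743]
ee_rot: [-3.139, 0.0, -1.517]
force: [5.4, -0.2, 3.3]
width: 0.0213
gripper_force: 25.0
```

servo_tool:
  targets:
    - {"angular": [0,0,0],"xyz": [0,1.04,-0.12],"claw": 1.5}
    - {"angular": [0,0,0],"xyz": [0,1.05,-0.05],"claw": 1.5}
    - {"angular": [0,0,0],"xyz": [0,1.05,0.03],"claw": 1.5}
    - {"angular": [0,0,0],"xyz": [0,1.04,0.1],"claw": 1.5}
    - {"angular": [0,0,0],"xyz": [0,1.03,0.17],"claw": 1.5}
    - {"angular": [0,0,0],"xyz": [0,1.02,0.24],"claw": 1.5}
    - {"angular": [0,0,0],"xyz": [0,1.0,0.32],"claw": 1.5}
    - {"angular": [0,0,0],"xyz": [0,0.98,0.38],"claw": 1.5}
    - {"angular": [0,0,0],"xyz": [0,0,0],"claw": 1.5}

```text
t: 16.15
eef_pos: [0.5205, -0.0348, 0.2644]
ee_rot: [-3.136, 0.001, -1.516]
force: [6.9, 1.0, 5.3]
width: 0.0209
gripper_force: 25.0
```

servo_tool:
  targets:
    - {"angular": [0,0,0],"xyz": [0,0.95,0.4],"claw": 1.5}
    - {"angular": [0,0,0],"xyz": [0,0.8,0.45],"claw": 1.5}
    - {"angular": [0,0,0],"xyz": [0,0,0],"claw": 1.5}
    - {"angular": [0,0,0],"xyz": [0,0,0],"claw": 1.5}

```text
t: 16.55
eef_pos: [0.5038, -0.0357, 0.2558]
ee_rot: [-3.136, 0.0, -1.516]
force: [6.0, 2.3, 5.7]
width: 0.021
gripper_force: 25.0
```

servo_tool:
  targets:
    - {"angular": [0,0,0],"xyz": [0,0.25,0.15],"claw": 1.5}
    - {"angular": [0,0,0],"xyz": [0,0.25,0.15],"claw": 1.5}
    - {"angular": [0,0,0],"xyz": [0,0,0],"claw": 1.5}
    - {"angular": [0,0,0],"xyz": [0,0,0],"claw": 1.5}

```text
t: 16.95
eef_pos: [0.5031, -0.0356, 0.2554]
ee_rot: [-3.127, 0.0, -1.515]
force: [15.5, -0.4, 10.1]
width: 0.0212
gripper_force: 25.0
```

servo_tool:
  targets:
    - {"angular": [0,0,0],"xyz": [0,0.15,0.1],"claw": 1.5}
    - {"angular": [0,0,0],"xyz": [0,0,0],"claw": 1.5}
    - {"angular": [0,0,0],"xyz": [0,0,0],"claw": 1.5}
    - {"angular": [0,0,0],"xyz": [0,0,0],"claw": 1.5}
  force: 40

```text
t: 17.35
eef_pos: [0.503, -0.0356, 0.2554]
ee_rot: [-3.124, -0.0, -1.515]
force: [18.1, -0.7, 13.0]
width: 0.0208
gripper_force: 40.0
```

Run:
```python
from station import monitor, viewer
import cv2,numpy as np
b=viewer.grab_frame("scene")["color"]; w=viewer.grab_frame("wrist")["color"]
s=monitor.get_state(); print(s["t"],s["eef_pos"].round(4),s["force"].round(1),s["width"],s["gripper_force"])
cv2.imwrite("pics/e.png",np.hstack([cv2.resize(w,(400,300)),cv2.resize(b[150:330,230:470],(400,300),interpolation=cv2.INTER_CUBIC)]))
```

```text
17.45 [ 0.503  -0.0356  0.2554] [18.8 -0.2 12.8] 0.02115622063591248 39.999080300331116
```

View pics/e.png

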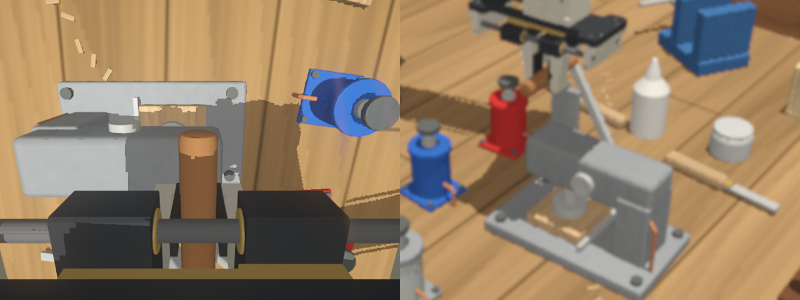

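The fingers hold the grip (left, 197,200), the arm leans forward and the die is down on the tile (right, 572,205). The lever no longer moves under about 22 N, so it is at its stop. Handing in.

```bash
python3 -c "
from station import order
print(order.job_done())"
```

```text
the job is handed in; nothing more can be done
None
```

I pressed the grey oiler to its stop and released it, flipped the catch fully to the front, pulled the lever to its stop, and handed in with the fingers still gripping it there; the clock read 17.45 s at my last check, and I saw nothing else disturbed.

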